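# Empty the vial capper's catch tray into the tote

## Robot

A 6-joint arm with a two-finger parallel gripper is mounted at the origin on a cart in front of the work surface, level with it; the furniture and walls round the work are solid. World frame = base frame: x ahead of the robot, y to its left, z up, the work surface at z = 0. Lengths are in mm, angles in degrees, forces in N, time in s.
With the tool pointing down it reaches from about 350 to 850 mm from the base axis. Payload 8.1 kg.
Tool frame: the origin (TCP) lies between the finger pads; the fingertips stand ahead of it and the grasp point (between the pads) lies 2 mm behind it (nose_length is the z of the fingertips in the tool frame, in mm); z points along the fingers, y is the direction in which the jaws open and shut (so a half turn about z gives the same grasp; the last joint's range is limited). The gripper opens to 85 mm and grips with 20 to 120 N. Pads are 22 mm wide; open, the fingers measure 114 mm over their backs; the gripper's body (76 mm by 85 mm) begins 54 mm behind the grasp point. The pads swing forward as they close: fully open they stand 13 mm farther back than shut.
Start: joints at [63.69, 7.471, 85.268, -0, 87.261, -4.893], TCP at [219.073, 558.581, 248.292] pointing down, gripper open.
Joint ranges: [-169.43, 169.43], [-51.17, 129.36], [1.28, 143.12], [-76.62, 256.62], [0, 156.53], [-152.29, 152.29]. Speed limits (degrees/s): [136.94, 136.94, 159.86, 180, 180, 180].

## Interface

Orientations are given as [roll, pitch, yaw] about the fixed x, y, z axes, in that order (R = Rz(yaw) Ry(pitch) Rx(roll)).
In Python, from bench import * gives the robot as it stands.
- The arm moves only by the tool jog_arm, never from a script. Its argument "plan" is a list of rows, each a list of 3 entries, a list of its own where there are three numbers: the turn, a rotation vector about the tool's x, y, z in degrees, then the shift along the tool's x, y, z in m, then the gripper's target within -1 to 1 (fully open at 1, half-way at 0, shut at -1). A call has 1 to 12 rows; each row is the pose to reach, as a shift and turn from the pose commanded when the call began, along the tool's axes at that moment; what a row does not reach only later rows make up. A row lasts 1/8 s, in which the tool goes at most 62.5 mm and 10.7 degrees, less where a joint would pass 70% of its speed; a pose out of reach is approached as far as the arm can. A call with a gripper value outside its range is refused whole. The fingers move at their own pace and stop on an object; "force" is the grip in N (left out, the last holds). Time passes only in rows, so rows that repeat a pose let the fingers close. It gives the time, the measured TCP pose, the force and the opening at its end, in the units of the state.
- sense(): the state, without advancing time (a new reading comes with each control period).
- snapshot(name): name is "side" or "top"; returns (picture, depth): 384x512x3 uint8, blue, green, red; 384x512 float32, mm along the optical axis (not along the pixel's ray), 0 where there is no reading.
- camera_info(name): a dict with "fov_y" (degrees; the focal length in pixels is half the picture's height over the tangent of half this angle, whatever the lens; pixels are square), "cx", "cy" (the principal point, pixels), "origin" and "orientation" of the camera in the world. Camera axes: x right, y down, z forward; pixel columns grow to the right and rows downward; lengths in mm; the calibration is good to about 2 mm. A picture is of the moment at which its call begins. camera_info takes no time and is no camera call.
- hand_in(): hands the job in, once; it reports no verdict.
The state is a dict: "time": time; "joint_pos": joint angles; "qd": joint speeds; "joint_efforts": joint torques, N m; "tool_pos": TCP position; "tcp_rot": TCP orientation; "ft_force": force on the tool from outside, world axes, zero at the start; "wrist_torque": the same for the moment, N m; "finger_gap": finger opening in mm.
Only numpy, scipy, OpenCV 4.12 (cv2) and the standard library are available. Lean on these libraries where they do the work, as an engineer would, in place of code of your own. Each camera call takes 0.05 s, during which the arm holds its last target.

## Task

The benchtop vial capper has finished its batch. Slide its catch tray out from under the hood, collect the two capped vials from it and stand them upright on the floor of the green tote, leaving the two vials already in there standing, then push the empty tray fully home for the next batch.

Things in the scene. Friction and masses are not known exactly. Their poses are not given: they have to be found in the camera images.
- capper: benchtop vial capper, fixed. Origin at bench level under the middle of its hood's front edge; x to its back, y to its left, z up. Grey hood with clear window: 210 mm wide, open at the front, underside 86 mm, top 94 mm above the bench, no reaching through it from above. Behind it stand a capping head with its spindle (from x = 77 mm, 94 to 200 mm up) and a white column (from x = 105 mm, 260 mm tall; steel hopper to 320 mm).
- tray_handle (a point): middle of the catch tray's handle bar: a steel bow of 10 mm round bar, straight for 72 mm along the capper's y, 60 mm above the bench, free below, 66 mm in front of the hood edge while the tray is home. Grip it from above with fingers closing along the capper's x, or push it from the front. The bow slopes down to the tray's white front plate (its top 36 mm above the bench).
- catch_tray (a joint): travel in m of the steel catch tray out of the capper along the capper's -x: 0 = fully home, 0.12 = fully out (stop; both vials then stand clear in front of the hood). Level, about 1.5 N of friction, stays where left. Tray floor 21 mm above the bench, 168 mm wide, 85 mm deep behind the front plate to the rear wall; side and rear walls 8 to 9 mm, front plate 15 mm over the floor.
- vial_a_mid (a point): glass sample vial with a black screw cap, 23 mm in diameter, 52 mm tall, 30 g; the point is its centre, 26 mm above its underside, z along its axis (up while it stands). At the start it stands on the catch tray under the hood, in the half to the capper's +y.
- vial_b_mid (a point): glass sample vial with a black screw cap, 23 mm in diameter, 52 mm tall, 30 g; the point is its centre, 26 mm above its underside, z along its axis (up while it stands). At the start it stands on the catch tray under the hood, in the half to the capper's -y.
- early_a_mid (a point): glass sample vial with a black screw cap, 23 mm in diameter, 52 mm tall, 30 g; the point is its centre, 26 mm above its underside, z along its axis (up while it stands). It already stands in the tote, near the tote's -y end, and stays there.
- early_b_mid (a point): glass sample vial with a black screw cap, 23 mm in diameter, 52 mm tall, 30 g; the point is its centre, 26 mm above its underside, z along its axis (up while it stands). It already stands in the tote, near the tote's -y end, beside early_a, and stays there.
- tote: low green plastic tote, loose, about 0.45 kg, 174 mm (x) by 268 mm (y) over rim and end grips, 46 mm tall. Origin under its centre at bench level, y along its length, z up. Floor 4 mm above the bench, 156 mm (x) by 226 mm (y) inside. Two earlier vials stand near its -y end; the floor from y = -50 mm to the +y end is free.

How it is judged (in metres and radians):
On the way, in this order (a step that is already met when the one before it is completed fails the run):
1. the catch tray is drawn out from under the hood, by at least 60 mm (value of joint catch_tray above 0.06 m), for 0.2 s.
2. both finished vials stand upright in the tote (x of vial_a_mid in the frame of tote between -0.072 and 0.072 m and y of vial_a_mid in the frame of tote between -0.107 and 0.107 m and z of vial_a_mid in the frame of tote between 0.022 and 0.038 m and angle between each of vial_a_mid, vial_b_mid's own z axis and vertical below 0.15 rad and x of vial_b_mid in the frame of tote between -0.072 and 0.072 m and y of vial_b_mid in the frame of tote between -0.107 and 0.107 m and z of vial_b_mid in the frame of tote between 0.022 and 0.038 m), for 0.2 s.
At the end, for the whole second after the job is handed in: All four vials (the two new ones and the two that were there) stand on the tote's floor, upright within 0.15 rad, inside its walls, and the catch tray is home to within 6 mm (all of step 2 and x of early_a_mid in the frame of tote between -0.072 and 0.072 m and y of early_a_mid in the frame of tote between -0.107 and 0.107 m and z of early_a_mid in the frame of tote between 0.022 and 0.038 m and angle between each of early_a_mid, early_b_mid's own z axis and vertical below 0.15 rad and x of early_b_mid in the frame of tote between -0.072 and 0.072 m and y of early_b_mid in the frame of tote between -0.107 and 0.107 m and z of early_b_mid in the frame of tote between 0.022 and 0.038 m and value of joint catch_tray below 0.006 m); the robot touches nothing.
It also fails if it takes over 72 s, if anything falls off the work surface, if the arm or the gripper's body presses on something with over 40 N, if the wrist force passes 120 N, or if a joint passes its speed limit or range.

## Working session

There is one attempt and no reset: what is moved stays moved. The work goes in short steps, Python scripts to look and compute and a tool call to move; the robot and the scene stay as the last step left them, time stands still between calls to the robot, and variables do not carry over. Pictures are saved under pics/ and viewed, and the job is handed in when it is done.

Besides the shell and the picture viewer there is one more tool, called after "Call:" in YAML: its name, and indented under it one key for each argument. jog_arm: Moves the arm, as the interface text tells. Its arguments: {"type":"object","properties":{"plan":{"type":"array","items":{"type":"array"}},"force":{"type":"number"}},"required":["plan"]}

```bash
ls; mkdir -p pics; python3 - <<'E'
from bench import *
import cv2,numpy as np
for n in("side","top"):
    p,d=snapshot(n); cv2.imwrite(f"pics/{n}0.png",p); np.save(f"pics/{n}0.npy",d); print(n,camera_info(n))
s=sense()
for k in s: print(k,s[k])
E
```

```text
pics
side {'fov_y': 50.21071268220161, 'cx': 252.34641149550828, 'cy': 197.35633885750931, 'origin': array([ 120.23166525, -811.82805913,  569.74356942]), 'orientation': array([-120.59838234,   -0.87007363,  -28.2276784 ])}
top {'fov_y': 54.79453145308721, 'cx': 253.4827473178792, 'cy': 185.50503606551672, 'origin': array([469.77981475, -50.73264118, 992.48219086]), 'orientation': array([-174.77777201,   -1.57321052,  -89.63946881])}
time 0.1
joint_pos [ 6.36908531e+01  7.51413679e+00  8.53233916e+01 -1.73050234e-03
  8.72623408e+01 -4.89321401e+00]
qd [ 0.04890291 -0.05500994 -0.14112994  0.03076374 -0.05410664 -0.01104027]
joint_efforts [ 1.21448058e-03 -5.70952678e+01 -5.01942086e+01 -2.30229871e-04
  8.11863109e-03  3.12158500e-05]
tool_pos [218.85959487 558.14688076 247.31095702]
tcp_rot [-1.79900347e+02 -6.79664848e-03  1.58584145e+02]
ft_force [-0.11281865  0.13654826 -0.21942026]
wrist_torque [-0.04116395 -0.02417799 -0.01519078]
finger_gap 85.41346314130583
```

View pics/side0.png

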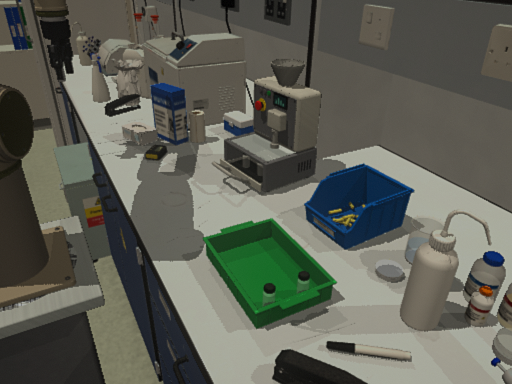

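View pics/top0.png

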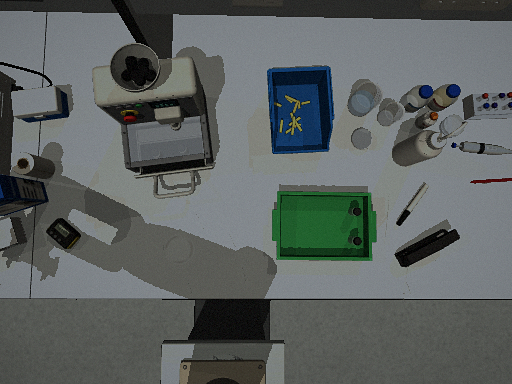

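The side view shows the capper (near 270,150) with its handle at about (235,185), and the green tote (265,270) with vials at (269,293) and (303,280). In the top view the handle is at about (175,190), the tote at 275–375 × 192–260, and its vials at (356,211) and (357,240).

```bash
cat > h.py <<'E'
from bench import *
import cv2,numpy as np
from scipy.spatial.transform import Rotation as R
def cam(n):
    c=camera_info(n); f=192/np.tan(np.radians(c['fov_y']/2))
    return c,f,R.from_euler('xyz',c['orientation'],degrees=True).as_matrix()
def cloud(n,d):
    c,f,M=cam(n); v,u=np.mgrid[:384,:512]
    P=np.stack([(u-c['cx'])/f*d,(v-c['cy'])/f*d,d],-1)
    return P@M.T+c['origin']
def proj(n,p):
    c,f,M=cam(n); q=(np.atleast_2d(p)-c['origin'])@M
    return np.c_[q[:,0]/q[:,2]*f+c['cx'],q[:,1]/q[:,2]*f+c['cy']]
def atz(n,u,v,z):
    c,f,M=cam(n); r=M@np.array([(u-c['cx'])/f,(v-c['cy'])/f,1]); return c['origin']+r*(z-c['origin'][2])/r[2]
E
python3 - <<'E'
from h import *
for n,(x0,y0,x1,y1) in {'top':(85,90,235,205),'side':(205,90,335,200)}.items():
    p=cv2.imread(f'pics/{n}0.png')[y0:y1,x0:x1]
    cv2.imwrite(f'pics/{n}0c.png',cv2.resize(p,None,fx=5,fy=5,interpolation=cv2.INTER_CUBIC))
d=np.load('pics/top0.npy');P=cloud('top',d)
p=cv2.imread('pics/top0.png')
# bench plane check
print(np.median(P[200:280,385:395,2]),np.median(P[100:180,225:260,2]))
# tote
hsv=cv2.cvtColor(p,cv2.COLOR_BGR2HSV)
m=cv2.inRange(hsv,(45,120,40),(75,255,255))
pts=P[(m>0)&(d>0)]; rim=pts[(pts[:,2]>38)&(pts[:,2]<55)]
print(len(rim),np.median(rim[:,2]),cv2.minAreaRect(rim[:,:2].astype(np.float32)))
fl=pts[pts[:,2]<12];print(np.median(fl[:,2]),cv2.minAreaRect(fl[:,:2].astype(np.float32)))
# z map near handle and hood
Z=P[...,2]
print(np.round(Z[160:200:2,148:206:4]).astype(int))
for a in [(211,356),(240,357)]: print(P[a],P[a[0]-3:a[0]+4,a[1]-3:a[1]+4,2].max())
E
```

```text
-0.7804362032798622 -0.9510341610454702
1322 45.389923546190175 ((455.8701477050781, -256.9064636230469), (266.6515197753906, 173.4889373779297), 89.49029541015625)
3.4948007211228287 ((455.957275390625, -259.9317932128906), (223.4185791015625, 156.253662109375), 89.37005615234375)
[[ 91  93  95  95  96  94  94  95  95  91  94  86  20  19  18]
 [ 96  92  94  95  95  95  94  90  20  22  21  23  22  17  19]
 [ 94  92  90  89  22  20  19  21  19  20  21  20  21  19  20]
 [ 22  22  21  21  21  22  20  19  17  20  18  25  22  21  24]
 [ 21  19  20  20  20  20  21  24  16  21  20  36  35  34  34]
 [ 19  20  21  22  19  22  18  33  35  34  33  30  23  15  -2]
 [ 20  17  20  33  37  37  35  32  28  19  -3  35   0  -2   1]
 [ 34  35  32  35  24  18  -3  -4  -1  -2   0  34  -2   1  -1]
 [ 23  30  29   2  -2   3  -3  -1  -2  -4  -2  36  -1  -4   1]
 [  1  -2  34  -1   2  -4   1  -4  -3  -3  -1  36  -3   0  -1]
 [  0  -1  36  -2   0   1   0   0   0   3   0  43  -2   0   0]
 [ -4  -1  37   2  -2  -1  -4   0  -1 992  -2  49   1   4  -1]
 [ -1  -1  39  -1  -1  -2   1  -2  -3  -2   2  51  -2   0   1]
 [  2  -6  46 992   0  -3  -4  -1   2   1  -5  53  -1  -1  -3]
 [ -3   1  50  -6  -1  -1   2   2   2  -2  -3  59   0  -2  -2]
 [ -1  -1  50  -3  -1  -2   1  -2   2  -1   4  64  -1   0  -4]
 [  2  -4  53  -2   1   1  -4  -4  62  64  65  63  -1  -3  -5]
 [ -4  -1  59  -2  62  63  65  66  63  61  64   1   2  -3   2]
 [  0  -2  63  65  62  63  64  56  -4   3  -2  -1  -2  -3   0]
 [  0  -1  -3  57   2  -2   0  -1  -5   0  -1   1  -2  -2  -1]]
[ 492.82926926 -337.95015287   53.22139998] 58.518215117076124
[ 419.63822916 -338.59077268   54.89072115] 58.29463408259301
```

```bash
sleep 0; ls pics
```

```text
side0.npy
side0.png
side0c.png
top0.npy
top0.png
top0c.png
```

View pics/top0c.png

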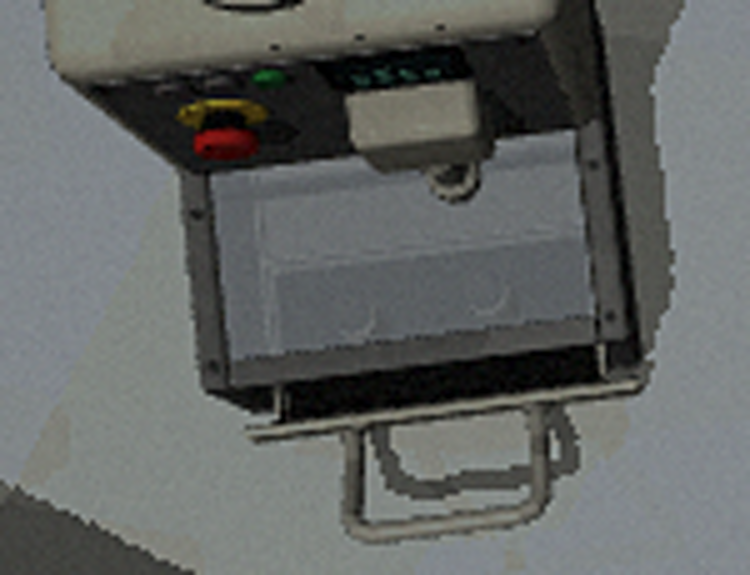

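View pics/side0c.png

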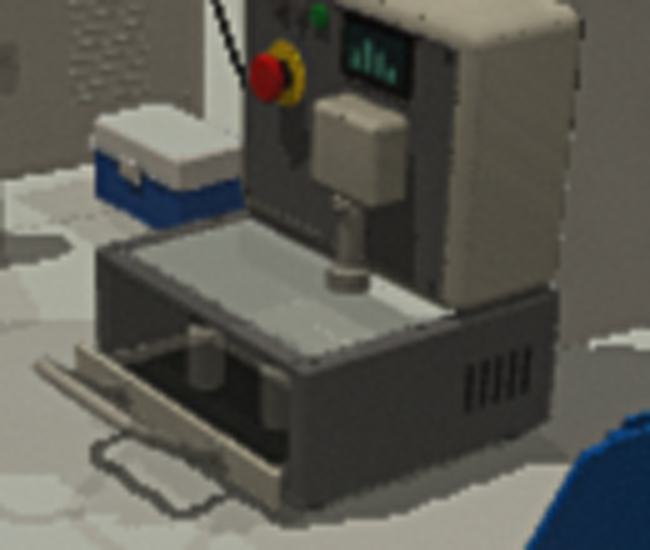

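```bash
python3 - <<'E'
from h import *
d=np.load('pics/top0.npy');P=cloud('top',d);v,u=np.mgrid[:384,:512]
m=(P[...,2]>57)&(P[...,2]<72)&(v>183)&(v<202)&(u>145)&(u<205)&(d>0)
q=P[m]; print(len(q)); 
l=cv2.fitLine(q[:,:2].astype(np.float32),cv2.DIST_HUBER,0,.01,.01).ravel(); print('bar',l, np.degrees(np.arctan2(l[1],l[0])))
t=(q[:,:2]-l[2:])@l[:2]; print(t.min(),t.max(), l[2:]+l[:2]*(t.min()+t.max())/2, np.median(q[:,2]))
# hood top front edge
m=(P[...,2]>90)&(P[...,2]<99)&(v>150)&(v<185)&(u>110)&(u<225)&(d>0)
e=[]
for c in range(122,214):
    r=np.where(m[:,c])[0]
    if len(r): e.append(P[r.max(),c])
e=np.array(e); l=cv2.fitLine(e[:,:2].astype(np.float32),cv2.DIST_HUBER,0,.01,.01).ravel(); print('hood',l,np.degrees(np.arctan2(l[1],l[0])))
t=(e[:,:2]-l[2:])@l[:2];print(t.min(),t.max(), l[2:]+l[:2]*(t.min()+t.max())/2, np.median(abs((e[:,:2]-l[2:])@[-l[1],l[0]])))
ds=np.load('pics/side0.npy');S=cloud('side',ds);v,u=np.mgrid[:384,:512]
m=(S[...,2]>56)&(S[...,2]<72)&(v>160)&(v<200)&(u>210)&(u<270)&(ds>0)&(S[:,:,0]<620)
q=S[m];print(len(q),q[::8].round())
E
```

```text
163
bar [ 1.4387070e-01 -9.8959649e-01  5.3164905e+02  1.2413233e+02] -81.7281
-48.96799457167849 49.32962669719792 [531.67506198 123.95339691] 62.89242618514095
hood [ 1.3917251e-01 -9.9026817e-01  6.0903241e+02  1.2122373e+02] -82.00003
-118.19513352326861 89.84638202422025 [607.05972623 135.26016514] 0.6674537398203275
93 [[524. 167.  62.]
 [529. 149.  65.]
 [522. 148.  61.]
 [526. 136.  63.]
 [531. 126.  63.]
 [527. 124.  58.]
 [531. 106.  63.]
 [534.  94.  64.]
 [537.  87.  64.]
 [537.  81.  63.]
 [541.  78.  61.]
 [543.  75.  59.]]
```

```bash
python3 - <<'E'
import bench
print([x for x in dir(bench) if x[0]!='_']); print(getattr(bench,'nose_length',None))
E
cat >> h.py <<'E'
def Rd(yaw): return R.from_euler('xyz',[180,0,yaw],degrees=True)
def rel(p0,y0,p1,y1):
    A=Rd(y0);sh=A.inv().apply(np.array(p1,float)-p0)/1000
    return np.round((A.inv()*Rd(y1)).as_rotvec(degrees=True),2).tolist(),np.round(sh,4).tolist()
E
python3 - <<'E'
from h import *
print(rel([219.07,558.58,248.29],158.58,[532,124,200],98.2))
print(rel([219.07,558.58,248.29],158.58,[532,124,120],98.2))
E
```

```text
['PlanningError', 'camera_info', 'hand_in', 'nose_length', 'sense', 'snapshot']
17.0
([0.0, -0.0, 60.38], [-0.45, -0.2903, 0.0483])
([0.0, -0.0, 60.38], [-0.45, -0.2903, 0.1283])
```

Call:
jog_arm:
  plan:
    - [[0,0,6],[-0.045,-0.029,0.005],0]
    - [[0,0,12],[-0.09,-0.058,0.01],0]
    - [[0,0,18],[-0.135,-0.087,0.0145],0]
    - [[0,0,24],[-0.18,-0.116,0.019],0]
    - [[0,0,30],[-0.225,-0.145,0.024],0]
    - [[0,0,36],[-0.27,-0.174,0.029],0]
    - [[0,0,42],[-0.315,-0.203,0.034],0]
    - [[0,0,48],[-0.36,-0.232,0.039],0]
    - [[0,0,54],[-0.405,-0.261,0.043],0]
    - [[0,0,60.4],[-0.45,-0.2903,0.0483],0]
    - [[0,0,60.4],[-0.45,-0.2903,0.0483],0]
    - [[0,0,60.4],[-0.45,-0.2903,0.0483],0]
  force: 40

```text
time: 1.6
tool_pos: [531.6, 124.1, 199.5]
tcp_rot: [-179.9, -0.0, 98.2]
ft_force: [-0.5, 0.8, 0.2]
finger_gap: 43.0
```

Call:
jog_arm:
  plan:
    - [[0,0,0],[0,0,0.05],0]
    - [[0,0,0],[0,0,0.1],0]
    - [[0,0,0],[0,0,0.125],0]
    - [[0,0,0],[0,0,0.141],0]
    - [[0,0,0],[0,0,0.141],0]
    - [[0,0,0],[0,0,0.141],-1]
    - [[0,0,0],[0,0,0.141],-1]
    - [[0,0,0],[0,0,0.141],-1]
    - [[0,0,0],[0,0,0.141],-1]
  force: 40

```text
time: 2.72
tool_pos: [533.2, 124.3, 60.7]
tcp_rot: [179.8, -0.0, 98.2]
ft_force: [-2.0, 1.3, 6.3]
finger_gap: 8.4
```

Call:
jog_arm:
  plan:
    - [[0,0,0],[0,0,0],-1]
    - [[0,0,0],[0,-0.002,0],-1]
    - [[0,0,0],[0,-0.006,0],-1]
    - [[0,0,0],[0,-0.012,0],-1]
    - [[0,0,0],[0,-0.019,0],-1]
    - [[0,0,0],[0,-0.026,0],-1]
    - [[0,0,0],[0,-0.033,0],-1]
    - [[0,0,0],[0,-0.039,0],-1]
    - [[0,0,0],[0,-0.044,0],-1]
    - [[0,0,0],[0,-0.048,0],-1]
    - [[0,0,0],[0,-0.05,0],-1]
    - [[0,0,0],[0,-0.05,0],-1]
  force: 40

```text
time: 4.22
tool_pos: [483.8, 117.4, 60.7]
tcp_rot: [179.8, -0.0, 98.2]
ft_force: [-1.4, 3.2, 8.1]
finger_gap: 8.9
```

```bash
python3 - <<'E'
from h import *
p,d=snapshot('side'); cv2.imwrite('pics/side1.png',cv2.resize(p[100:220,190:350],None,fx=5,fy=5)); print(sense()['ft_force'],sense()['tool_pos'])
E
```

```text
[-1.37311644  3.20106195  8.69726549] [483.80553598 117.45193435  60.68227913]
```

View pics/side1.png

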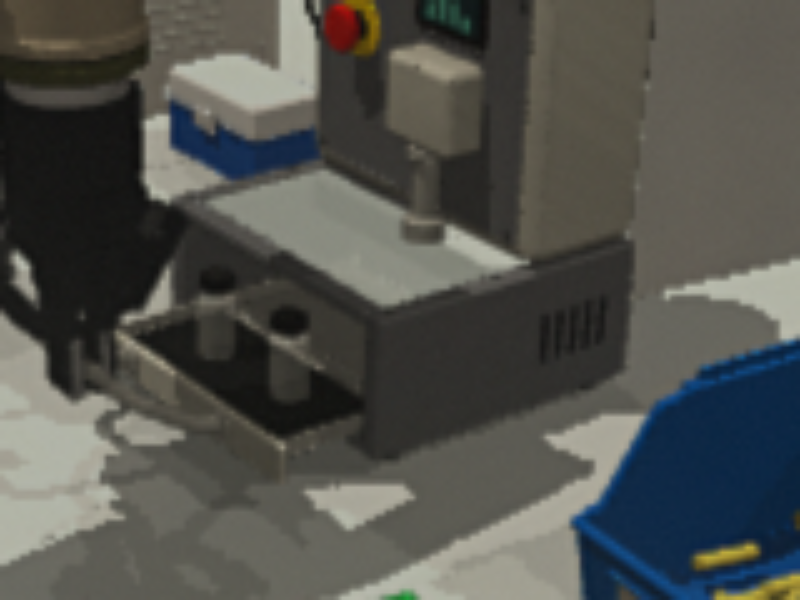

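The tray has come out about 50 mm and both vials are standing, at about (215,310) and (290,355) in the crop.

Call:
jog_arm:
  plan:
    - [[0,0,0],[0,-0.002,0],-1]
    - [[0,0,0],[0,-0.006,0],-1]
    - [[0,0,0],[0,-0.012,0],-1]
    - [[0,0,0],[0,-0.019,0],-1]
    - [[0,0,0],[0,-0.026,0],-1]
    - [[0,0,0],[0,-0.033,0],-1]
    - [[0,0,0],[0,-0.04,0],-1]
    - [[0,0,0],[0,-0.047,0],-1]
    - [[0,0,0],[0,-0.052,0],-1]
    - [[0,0,0],[0,-0.056,0],-1]
    - [[0,0,0],[0,-0.058,0],-1]
    - [[0,0,0],[0,-0.058,0],-1]

```text
time: 5.78
tool_pos: [426.4, 109.5, 60.7]
tcp_rot: [179.8, -0.1, 98.2]
ft_force: [-0.7, 5.0, 9.3]
finger_gap: 8.5
```

Call:
jog_arm:
  plan:
    - [[0,0,0],[0,-0.002,0],-1]
    - [[0,0,0],[0,-0.004,0],-1]
    - [[0,0,0],[0,-0.006,0],-1]
    - [[0,0,0],[0,-0.008,0],-1]
    - [[0,0,0],[0,-0.008,0],-1]

```text
time: 6.4
tool_pos: [420.8, 108.7, 60.8]
tcp_rot: [179.5, -0.1, 98.2]
ft_force: [13.9, 8.1, -5.6]
finger_gap: 8.3
```

Call:
jog_arm:
  plan:
    - [[0,0,0],[0,0.003,0],0]
    - [[0,0,0],[0,0.003,0],0]
    - [[0,0,0],[0,0.003,0],0.2]
    - [[0,0,0],[0,0.003,-0.03],0.2]
    - [[0,0,0],[0,0.003,-0.08],0.2]
    - [[0,0,0],[0,0.003,-0.13],0.2]
    - [[0,0,0],[0,0.003,-0.14],0.2]
    - [[0,0,0],[0,0.003,-0.14],0.2]

```text
time: 7.4
tool_pos: [420.4, 107.9, 199.2]
tcp_rot: [179.9, 0.0, 98.2]
ft_force: [-0.0, -0.3, 0.1]
finger_gap: 51.5
```

```bash
python3 - <<'E'
from h import *
for n in('top','side'):
    p,d=snapshot(n); cv2.imwrite(f'pics/{n}2.png',p); np.save(f'pics/{n}2.npy',d)
    x0,y0=(95,110) if n=='top' else (190,110)
    cv2.imwrite(f'pics/{n}2c.png',cv2.resize(p[y0:y0+115,x0:x0+150],None,fx=5,fy=5,interpolation=cv2.INTER_CUBIC))
print(sense()['tool_pos'],sense()['finger_gap'])
E
```

```text
[419.1302437  107.76944627 197.18056247] 50.900640007920195
```

View pics/top2c.png

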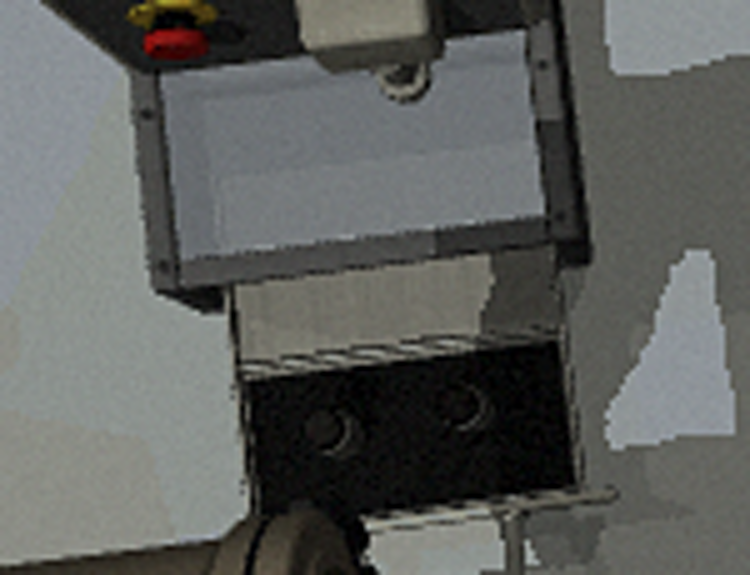

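View pics/side2c.png

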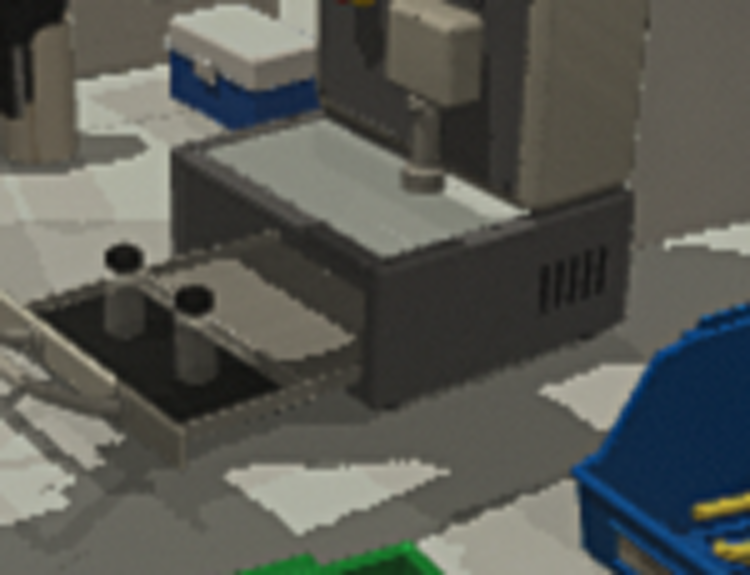

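Both vials stand clear of the hood. Their caps are at about (160,196) and (187,191) in the full top image, and (215,162) and (229,170) in the side image.

```bash
python3 - <<'E'
from h import *
d=np.load('pics/top2.npy');P=cloud('top',d);v,u=np.mgrid[:384,:512]
ds=np.load('pics/side2.npy');S=cloud('side',ds)
for (a,b,c,e) in [(160,195.6,214.8,161.6),(187.4,191.4,228.6,170)]:
    m=(np.hypot(u-a,v-b)<9)&(P[...,2]>66)&(P[...,2]<82)
    q=P[m]; print('top',len(q),q.mean(0), (q.min(0)+q.max(0))/2,cv2.minEnclosingCircle(q[:,:2].astype(np.float32)),'ray',atz('top',a,b,73))
    m=(np.hypot(u-c,v-e)<9)&(S[...,2]>67)&(S[...,2]<80)
    q=S[m]; print('side',len(q),q.mean(0),cv2.minEnclosingCircle(q[:,:2].astype(np.float32)),'ray',atz('side',c,e,73))
E
```

```text
top 53 [527.39685589 158.49349406  71.10117531] [527.46837037 159.1006104   70.79523426] ((527.4926147460938, 159.00050354003906), 9.981857299804688) ray [526.93656601 155.36914598  73.        ]
side 27 [527.21133012 155.97366243  70.74966912] ((526.896728515625, 155.80162048339844), 11.00313663482666) ray [523.34389984 144.27037841  73.        ]
top 51 [540.37773122  92.18250567  71.07362292] [540.42512967  91.99133619  70.34075858] ((540.4986572265625, 92.51315307617188), 10.178557395935059) ray [537.9005043   88.23186204  73.        ]
side 28 [539.61762849  89.95082039  70.87189425] ((541.2982177734375, 91.11803436279297), 11.002099990844727) ray [535.49637378  80.34146918  73.        ]
```

```bash
python3 - <<'E'
from h import *
print(rel([420.2,107.8,199],98.2,[527.3,157.5,140],98.2))
print(rel([420.2,107.8,199],98.2,[527.3,157.5,53],98.2))
E
```

```text
([0.0, 0.0, 0.0], [0.0339, 0.1131, 0.059])
([0.0, 0.0, 0.0], [0.0339, 0.1131, 0.146])
```

Call:
jog_arm:
  plan:
    - [[0,0,0],[0.017,0.055,0.01],0]
    - [[0,0,0],[0.034,0.113,0.025],0]
    - [[0,0,0],[0.034,0.113,0.06],0]
    - [[0,0,0],[0.034,0.113,0.1],0]
    - [[0,0,0],[0.034,0.113,0.13],0]
    - [[0,0,0],[0.034,0.113,0.146],0]
    - [[0,0,0],[0.034,0.113,0.146],0]
    - [[0,0,0],[0.034,0.113,0.146],-0.35]
    - [[0,0,0],[0.034,0.113,0.146],-0.35]
    - [[0,0,0],[0.034,0.113,0.146],-1]
    - [[0,0,0],[0.034,0.113,0.146],-1]
    - [[0,0,0],[0.034,0.113,0.146],-1]
  force: 25

```text
time: 9.0
tool_pos: [528.2, 157.9, 54.6]
tcp_rot: [179.9, -0.0, 98.2]
ft_force: [-1.4, -0.6, 6.6]
finger_gap: 21.7
```

```bash
python3 - <<'E'
from h import *
p,d=snapshot('side'); cv2.imwrite('pics/side3.png',cv2.resize(p[100:220,170:330],None,fx=5,fy=5)); s=sense();print(s['ft_force'],s['tool_pos'],s['finger_gap'])
c=[527.3,157.5,53]
print(rel(c,98.2,[527.3,157.5,200],98.2),rel(c,98.2,[456,-180,200],90))
E
```

```text
[-1.17233137  0.30680325  7.06919654] [528.22752424 157.93511368  54.57876101] 21.857683131870196
([0.0, 0.0, 0.0], [-0.0, 0.0, -0.147]) ([0.0, -0.0, 8.2], [-0.3239, -0.1187, -0.147])
```

View pics/side3.png

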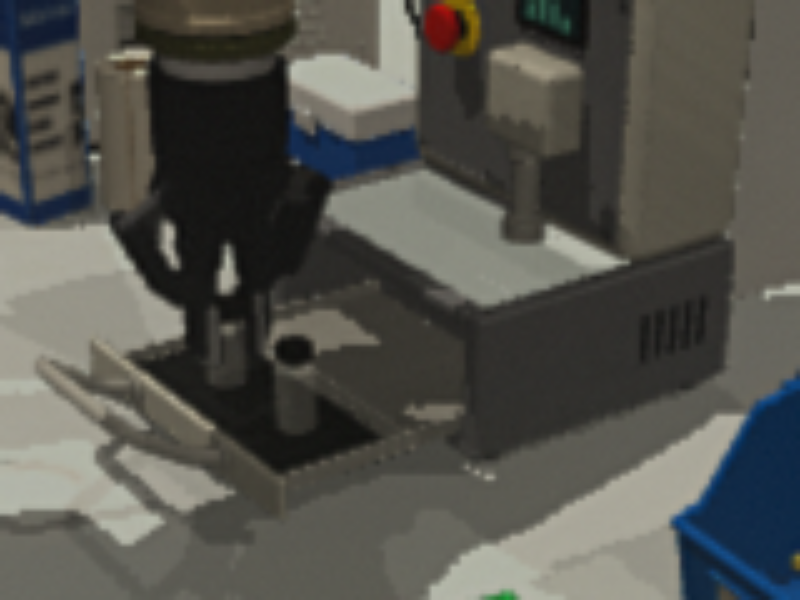

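Vial A is gripped: the opening reads 21.8 mm and the picture shows it at (225,350) between the fingers. Next I lift it and carry it to the tote.

Call:
jog_arm:
  plan:
    - [[0,0,0],[0,0,-0.02],-1]
    - [[0,0,0],[0,0,-0.06],-1]
    - [[0,0,0],[0,0,-0.1],-1]
    - [[0,0,1],[-0.02,-0.007,-0.12],-1]
    - [[0,0,2],[-0.06,-0.022,-0.12],-1]
    - [[0,0,3],[-0.11,-0.04,-0.12],-1]
    - [[0,0,4],[-0.16,-0.059,-0.12],-1]
    - [[0,0,5],[-0.21,-0.077,-0.12],-1]
    - [[0,0,6],[-0.26,-0.095,-0.12],-1]
    - [[0,0,7],[-0.3,-0.11,-0.12],-1]
    - [[0,0,8.2],[-0.3239,-0.1187,-0.12],-1]
    - [[0,0,8.2],[-0.3239,-0.1187,-0.12],-1]

```text
time: 10.55
tool_pos: [455.4, -181.4, 173.3]
tcp_rot: [180.0, 0.0, 89.8]
ft_force: [-0.4, 0.5, -0.4]
finger_gap: 21.7
```

```bash
python3 - <<'E'
from h import *
s=sense();print(s['ft_force'],s['tool_pos'],s['tcp_rot'],s['finger_gap'])
p,d=snapshot('side'); cv2.imwrite('pics/side4.png',cv2.resize(p[140:340,170:370],None,fx=3,fy=3)); np.save('pics/side4.npy',d)
E
```

```text
[-0.35945094  0.5113647  -0.38812757] [ 455.40651475 -181.42822528  173.34481635] [1.79971514e+02 3.35504916e-02 8.98145141e+01] 21.70228888958642
```

View pics/side4.png

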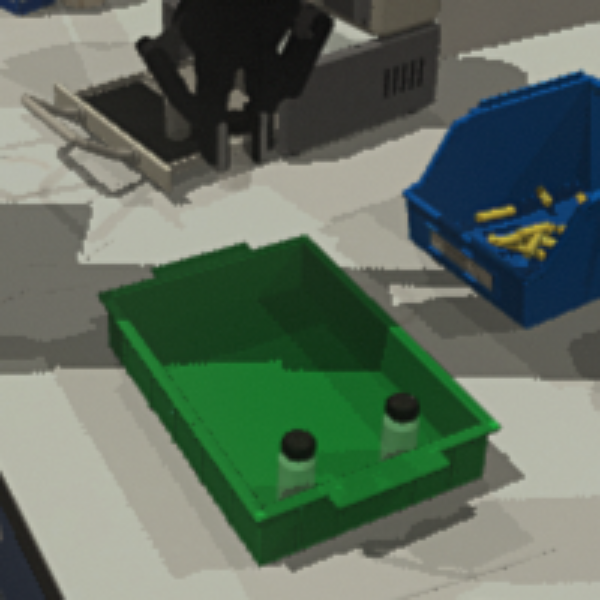

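```bash
python3 - <<'E'
from h import *
p=cv2.imread('pics/side4.png'); cv2.imwrite('pics/side4z.png',cv2.convertScaleAbs(cv2.resize(p[60:200,80:320],None,fx=3,fy=3),alpha=1.8))
S=cloud('side',np.load('pics/side4.npy'))
# pixels between fingers: crop (240,130)->full (250,183)
print(S[170:200:3,244:258:2].round().astype(int).tolist())
E
```

```text
[[[438, -197, 220], [443, -196, 219], [631, 149, 21], [636, 146, 20], [469, -173, 202], [470, -178, 205], [468, -191, 211]], [[440, -194, 212], [618, 137, 19], [621, 131, 21], [628, 131, 20], [631, 124, 22], [469, -180, 199], [468, -190, 204]], [[440, -194, 206], [609, 120, 19], [614, 116, 20], [618, 112, 21], [467, -176, 191], [469, -182, 193], [470, -188, 196]], [[439, -196, 200], [451, -181, 190], [454, -184, 191], [458, -186, 191], [461, -188, 191], [468, -182, 187], [467, -194, 193]], [[442, -191, 191], [445, -192, 190], [452, -187, 186], [456, -189, 187], [459, -191, 186], [468, -183, 180], [467, -193, 186]], [[440, -193, 186], [446, -191, 183], [453, -187, 179], [457, -188, 179], [461, -188, 178], [466, -186, 176], [468, -193, 178]], [[441, -193, 178], [445, -193, 177], [452, -189, 174], [455, -191, 174], [459, -192, 174], [468, -185, 168], [469, -191, 171]], [[441, -192, 171], [446, -192, 170], [451, -191, 168], [455, -191, 167], [459, -191, 166], [468, -185, 161], [469, -191, 164]], [[441, -193, 165], [448, -189, 161], [450, -192, 162], [455, -191, 160], [460, -192, 159], [597, 48, 0], [601, 45, 0]], [[446, -183, 151], [448, -188, 153], [452, -189, 154], [455, -191, 154], [460, -190, 152], [589, 33, -1], [595, 33, -2]]]
```

View pics/side4z.png

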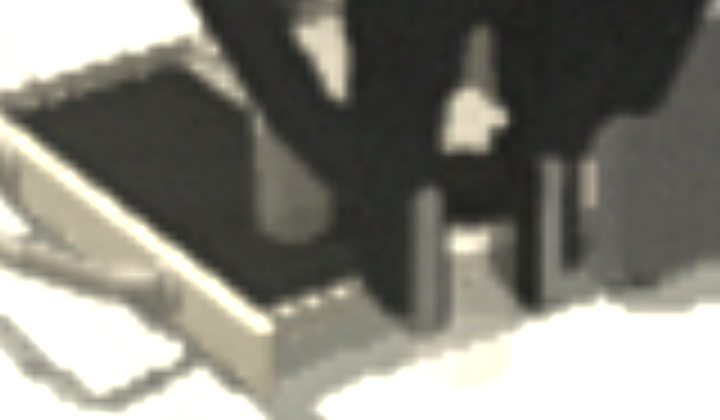

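The vial is held upright: its cap is at about (475,180) in the zoom, and the depth image puts its top at z ≈ 191. I lower it to the tote floor.

Call:
jog_arm:
  plan:
    - [[0,0,0],[0,0,0.04],-1]
    - [[0,0,0],[0,0,0.08],-1]
    - [[0,0,0],[0,0,0.11],-1]
    - [[0,0,0],[0,0,0.125],-1]
    - [[0,0,0],[0,0,0.131],-1]
    - [[0,0,0],[0,0,0.1345],-1]
    - [[0,0,0],[0,0,0.1345],-1]
    - [[0,0,0],[0,0,0.1345],-1]

```text
time: 11.6
tool_pos: [456.4, -180.2, 39.4]
tcp_rot: [179.9, 0.0, 90.0]
ft_force: [-0.7, -0.5, -0.8]
finger_gap: 21.8
```

Call:
jog_arm:
  plan:
    - [[0,0,0],[0,0,0.0015],-1]
    - [[0,0,0],[0,0,0.0015],-1]
    - [[0,0,0],[0,0,0.0015],-0.35]
    - [[0,0,0],[0,0,0.0015],-0.2]
    - [[0,0,0],[0,0,0.0015],-0.1]
    - [[0,0,0],[0,0,-0.02],-0.1]
    - [[0,0,0],[0,0,-0.06],0]
    - [[0,0,0],[0,0,-0.11],0]
    - [[0,0,0],[0,0,-0.16],0]
    - [[0,0,0],[0,0,-0.16],0]

```text
time: 12.85
tool_pos: [458.4, -181.2, 203.7]
tcp_rot: [179.5, 0.2, 90.0]
ft_force: [1.0, -0.0, -0.7]
finger_gap: 43.2
```

```bash
python3 - <<'E'
from h import *
s=sense();print(s['ft_force'],s['tool_pos'],s['tcp_rot'],s['finger_gap'])
p,d=snapshot('side'); cv2.imwrite('pics/side5.png',cv2.resize(p[140:340,170:370],None,fx=3,fy=3)); np.save('pics/side5.npy',d)
c=[456,-180,198.5]
print(rel(c,90,[540.3,91.5,198],98.2))
E
```

```text
[ 1.0376732  -0.04316832 -0.66406217] [ 458.41866474 -181.18905632  203.73022419] [179.53918677   0.24014894  89.98294496] 43.18356490873882
([-0.0, 0.0, -8.2], [0.2715, 0.0843, 0.0005])
```

View pics/side5.png

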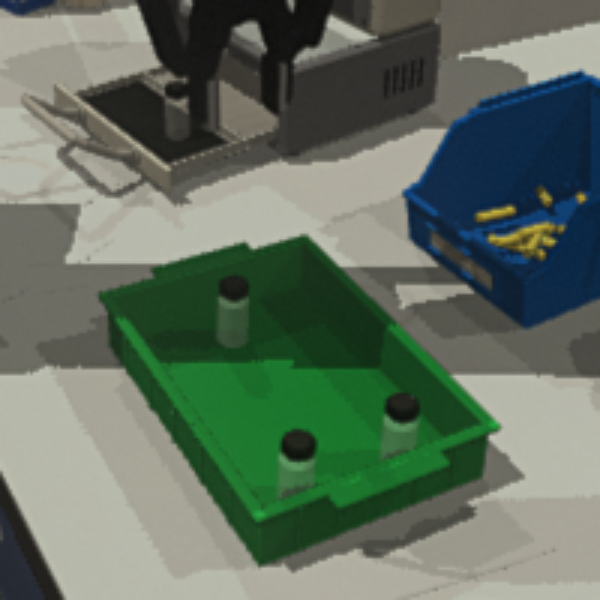

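Vial A stands upright in the tote at crop (232,310), and the early vials at (298,460) and (401,425) are unchanged. Vial B is next.

Call:
jog_arm:
  plan:
    - [[0,0,-1.5],[0.05,0.015,0],0]
    - [[0,0,-3],[0.1,0.031,0],0]
    - [[0,0,-4.5],[0.15,0.047,0],0]
    - [[0,0,-6],[0.2,0.062,0],0]
    - [[0,0,-7.5],[0.25,0.0776,0],0]
    - [[0,0,-8.2],[0.2715,0.0843,0],0]
    - [[0,0,-8.2],[0.2715,0.0843,0.03],0]
    - [[0,0,-8.2],[0.2715,0.0843,0.08],0]
    - [[0,0,-8.2],[0.2715,0.0843,0.12],0]
    - [[0,0,-8.2],[0.2715,0.0843,0.138],0]
    - [[0,0,-8.2],[0.2715,0.0843,0.1455],0]
    - [[0,0,-8.2],[0.2715,0.0843,0.1455],0]

```text
time: 14.4
tool_pos: [540.6, 91.6, 53.5]
tcp_rot: [180.0, 0.0, 98.2]
ft_force: [0.5, 0.2, -0.1]
finger_gap: 42.6
```

Call:
jog_arm:
  plan:
    - [[0,0,0],[0,0,0],-0.35]
    - [[0,0,0],[0,0,0],-0.35]
    - [[0,0,0],[0,0,0],-1]
    - [[0,0,0],[0,0,0],-1]
    - [[0,0,0],[0,0,0],-1]
  force: 25

```text
time: 15.02
tool_pos: [541.0, 91.7, 54.2]
tcp_rot: [179.9, 0.0, 98.2]
ft_force: [-1.2, -0.1, 6.2]
finger_gap: 21.6
```

```bash
python3 - <<'E'
from h import *
s=sense();print(s['ft_force'],s['tool_pos'],s['tcp_rot'],s['finger_gap'])
c=[540.3,91.5,53]
print(rel(c,98.2,[456,-240,173],90))
E
```

```text
[-1.21984953 -0.07965095  6.15423055] [541.00739067  91.70272277  54.17094964] [1.79893694e+02 8.26460604e-03 9.81850634e+01] 21.580667867188918
([0.0, -0.0, 8.2], [-0.3161, -0.1307, -0.12])
```

Call:
jog_arm:
  plan:
    - [[0,0,0],[0,0,-0.02],-1]
    - [[0,0,0],[0,0,-0.06],-1]
    - [[0,0,0],[0,0,-0.1],-1]
    - [[0,0,1],[-0.02,-0.008,-0.12],-1]
    - [[0,0,2],[-0.06,-0.025,-0.12],-1]
    - [[0,0,3],[-0.11,-0.045,-0.12],-1]
    - [[0,0,4],[-0.16,-0.066,-0.12],-1]
    - [[0,0,5],[-0.21,-0.087,-0.12],-1]
    - [[0,0,6],[-0.26,-0.108,-0.12],-1]
    - [[0,0,7],[-0.3,-0.124,-0.12],-1]
    - [[0,0,8.2],[-0.3161,-0.1307,-0.12],-1]
    - [[0,0,8.2],[-0.3161,-0.1307,-0.12],-1]

```text
time: 16.52
tool_pos: [455.5, -240.3, 172.9]
tcp_rot: [-180.0, -0.0, 89.9]
ft_force: [-0.1, 0.6, -0.8]
finger_gap: 21.5
```

Call:
jog_arm:
  plan:
    - [[0,0,0],[0,0,0],-1]
    - [[0,0,0],[0,0,0.04],-1]
    - [[0,0,0],[0,0,0.08],-1]
    - [[0,0,0],[0,0,0.11],-1]
    - [[0,0,0],[0,0,0.125],-1]
    - [[0,0,0],[0,0,0.131],-1]
    - [[0,0,0],[0,0,0.1345],-1]
    - [[0,0,0],[0,0,0.136],-1]
    - [[0,0,0],[0,0,0.136],-1]
    - [[0,0,0],[0,0,0.136],-1]

```text
time: 17.77
tool_pos: [456.1, -240.1, 37.5]
tcp_rot: [180.0, 0.0, 90.0]
ft_force: [-0.2, 0.4, -0.9]
finger_gap: 21.4
```

Call:
jog_arm:
  plan:
    - [[0,0,0],[0,0,0],-0.35]
    - [[0,0,0],[0,0,0],-0.2]
    - [[0,0,0],[0,0,0],-0.1]
    - [[0,0,0],[0,0,-0.02],-0.1]
    - [[0,0,0],[0,0,-0.06],0]
    - [[0,0,0],[0,0,-0.11],0]
    - [[0,0,0],[0,0,-0.16],0]
    - [[0,0,0],[0,0,-0.16],0]

```text
time: 18.77
tool_pos: [458.4, -241.5, 202.6]
tcp_rot: [179.5, 0.3, 90.0]
ft_force: [-0.2, 0.1, 0.1]
finger_gap: 42.9
```

```bash
python3 - <<'E'
from h import *
s=sense();print(s['ft_force'],s['tool_pos'],s['tcp_rot'],s['finger_gap'])
p,d=snapshot('side'); cv2.imwrite('pics/side6.png',cv2.resize(p[140:340,170:370],None,fx=3,fy=3)); np.save('pics/side6.npy',d)
print(rel([456,-240,197],90,[421,108.5,197],98.2))
E
```

```text
[-0.22236261  0.05484841  0.11026085] [ 458.39137859 -241.52449912  202.58181931] [179.54388011   0.29829371  89.98478418] 42.8600270844119
([-0.0, 0.0, -8.2], [0.3485, -0.035, -0.0])
```

View pics/side6.png

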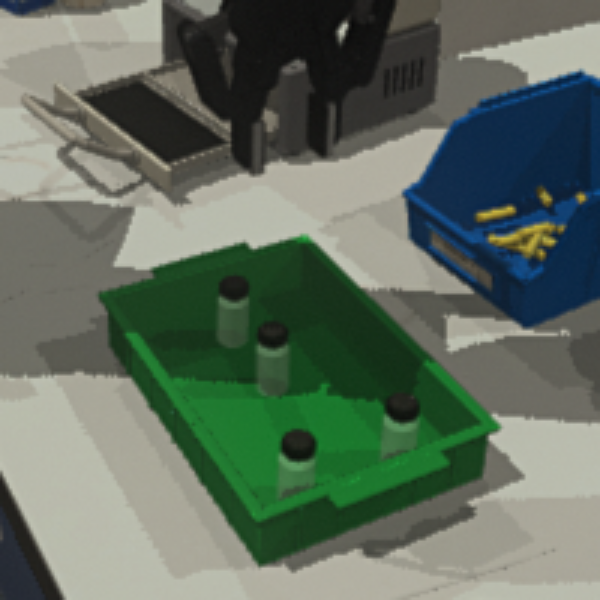

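All four vials stand in the tote, at crop (233,310), (272,358), (298,460) and (401,425), and the tray is empty. I go back to the handle.

Call:
jog_arm:
  plan:
    - [[0,0,-1],[0.05,-0.005,0],0]
    - [[0,0,-2],[0.1,-0.01,0],0]
    - [[0,0,-3.5],[0.15,-0.015,0],0]
    - [[0,0,-5],[0.2,-0.02,0],0]
    - [[0,0,-6],[0.25,-0.025,0],0]
    - [[0,0,-7],[0.3,-0.03,0],0]
    - [[0,0,-8.2],[0.3485,-0.035,0],0]
    - [[0,0,-8.2],[0.3485,-0.035,0.03],0]
    - [[0,0,-8.2],[0.3485,-0.035,0.08],0]
    - [[0,0,-8.2],[0.3485,-0.035,0.12],0]
    - [[0,0,-8.2],[0.3485,-0.035,0.138],0]
    - [[0,0,-8.2],[0.3485,-0.035,0.138],0]

```text
time: 20.32
tool_pos: [418.0, 108.3, 56.0]
tcp_rot: [-179.6, -0.0, 98.2]
ft_force: [-0.8, -0.3, -0.7]
finger_gap: 42.9
```

Call:
jog_arm:
  plan:
    - [[0,0,0],[0,0,0],-0.5]
    - [[0,0,0],[0,0,0],-1]
    - [[0,0,0],[0,0,0],-1]
    - [[0,0,0],[0,0,0],-1]
    - [[0,0,0],[0,0,0],-1]
  force: 40

```text
time: 20.95
tool_pos: [421.7, 108.8, 60.0]
tcp_rot: [179.9, 0.0, 98.2]
ft_force: [-1.6, -0.2, 6.0]
finger_gap: 8.0
```

Call:
jog_arm:
  plan:
    - [[0,0,0],[0,0.005,0],-1]
    - [[0,0,0],[0,0.015,0],-1]
    - [[0,0,0],[0,0.028,0],-1]
    - [[0,0,0],[0,0.041,0],-1]
    - [[0,0,0],[0,0.054,0],-1]
    - [[0,0,0],[0,0.067,0],-1]
    - [[0,0,0],[0,0.08,0],-1]
    - [[0,0,0],[0,0.092,0],-1]
    - [[0,0,0],[0,0.101,0],-1]
    - [[0,0,0],[0,0.107,0],-1]
    - [[0,0,0],[0,0.11,0],-1]
    - [[0,0,0],[0,0.11,0],-1]

```text
time: 22.45
tool_pos: [531.2, 124.0, 60.1]
tcp_rot: [179.9, 0.0, 98.2]
ft_force: [1.7, -2.7, 4.6]
finger_gap: 8.2
```

Call:
jog_arm:
  plan:
    - [[0,0,0],[0,0.003,0],-1]
    - [[0,0,0],[0,0.006,0],-1]
    - [[0,0,0],[0,0.008,0],-1]
    - [[0,0,0],[0,0.009,0],-1]
    - [[0,0,0],[0,0.01,0],-1]
    - [[0,0,0],[0,0.011,0],-1]
    - [[0,0,0],[0,0.012,0],-1]
    - [[0,0,0],[0,0.012,0],-1]

```text
time: 23.45
tool_pos: [540.0, 125.2, 60.0]
tcp_rot: [-179.8, 0.1, 98.2]
ft_force: [-14.7, -5.8, 19.8]
finger_gap: 8.5
```

Call:
jog_arm:
  plan:
    - [[0,0,0],[0,-0.002,0],-1]
    - [[0,0,0],[0,-0.002,0],-0.5]
    - [[0,0,0],[0,-0.002,0],0]
    - [[0,0,0],[0,-0.002,0],0]
    - [[0,0,0],[0,-0.002,0],0]
    - [[0,0,0],[0,-0.002,-0.03],0]
    - [[0,0,0],[0,-0.002,-0.08],0]
    - [[0,0,0],[0,-0.002,-0.14],0]
    - [[0,0,0],[0,-0.06,-0.15],0]
    - [[0,0,0],[0,-0.12,-0.15],0]
    - [[0,0,0],[0,-0.15,-0.15],0]
    - [[0,0,0],[0,-0.15,-0.15],0]

```text
time: 24.95
tool_pos: [391.9, 104.6, 209.0]
tcp_rot: [180.0, -0.0, 98.2]
ft_force: [0.7, 0.2, -0.8]
finger_gap: 42.6
```

```bash
python3 - <<'E'
from h import *
for n in('top','side'):
    p,d=snapshot(n); cv2.imwrite(f'pics/{n}7.png',p); np.save(f'pics/{n}7.npy',d)
s=sense();print(s['ft_force'],s['tool_pos'])
P=cloud('top',np.load('pics/top7.npy'));v,u=np.mgrid[:384,:512]
m=(P[...,2]>57)&(P[...,2]<72)&(v>175)&(v<202)&(u>145)&(u<205)
q=P[m]
l=cv2.fitLine(q[:,:2].astype(np.float32),cv2.DIST_HUBER,0,.01,.01).ravel();print(len(q),'bar',l,q[:,2].mean())
S=cloud('side',np.load('pics/side7.npy'))
m=(S[...,2]>50)&(S[...,2]<60)&(S[...,0]>385)&(S[...,0]<525)&(S[...,1]>-365)&(S[...,1]<-150)
q=S[m]
for c in [(456,-180),(456,-240),(493,-338),(420,-338)]:
    k=q[np.hypot(*(q[:,:2]-c).T)<18]; print(c,len(k),k.mean(0))
E
```

```text
[ 0.3344781  -0.0651878   0.01695492] [393.67924879 104.78135199 209.42243526]
163 bar [ 1.44875720e-01 -9.89449859e-01  5.41408203e+02  1.24017624e+02] 62.61237267029598
(456, -180) 55 [ 456.1590005  -181.28083892   53.93171481]
(456, -240) 59 [ 454.35114555 -240.36182326   54.0784272 ]
(493, -338) 75 [ 491.0010753  -342.16193105   53.94638038]
(420, -338) 82 [ 416.42283742 -341.00763533   53.99935544]
```

View pics/top7.png

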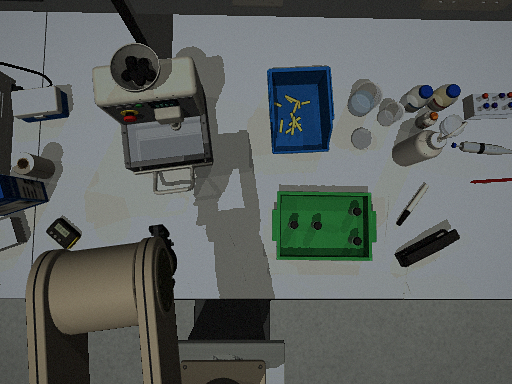

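View pics/side7.png

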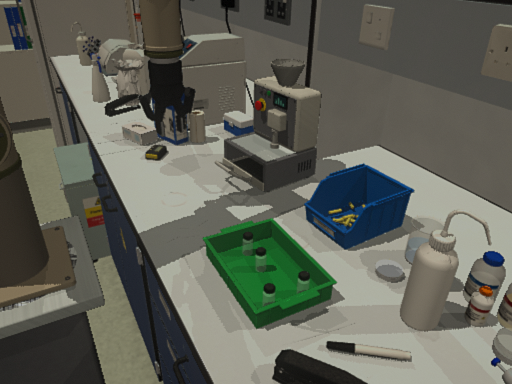

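The handle bar is at x ≈ 541, against a predicted home of about 541.7. All four caps in the tote are upright, near top-image (293,225), (318,226), (356,211) and (357,240).

```bash
python3 -c "
from bench import *
print(hand_in())"
```

```text
the job is handed in; nothing more can be done
None
```

The job is handed in at about 25 s of the 72 s allowed; the hand-in reports no verdict. I drew the tray out to its stop and stood both vials upright in the tote. I then pushed the empty tray back until it met its home stop at about 15 N and withdrew the arm.

- **Vials:** the last pictures show all four standing upright in the tote, with cap tops at z ≈ 54 mm as measured, two millimetres under the expected 56 mm. The two earlier vials look unmoved.
- **Tray:** it travelled 119.5 mm back from the outer stop, and the handle bar sits within about 1 mm of where the hood edge predicts home.
- **Start position:** by my measurement the tray was already 7 to 10 mm out at the start; it is now home.
- **Contact:** the wrist force was close to zero and the gripper was clear of everything at the end. No check failed.

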